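# Check the test-rig studs against the thread pitch gauges

## Task

Sort the two clamping studs by thread pitch: lay the coarse-threaded stud in the gauge plate with the coarse notches and the fine-threaded stud in the gauge plate with the fine notches. Each must lie down fully in both grooves with its square collar midway in the gap between the two saddles. Lower them in; do not drop them.

Things in the scene. Friction and masses are not known exactly. Their poses are not given: they have to be found in the camera images.
- coarse_stud: Steel stud, 30 mm round, 150 long, threaded both ends alike; coarse thread, 10 mm pitch, six bold ridges an end. A square collar at mid-length (34 x 34 mm, 30 long) keeps it lying level on a flat, axis 17 mm above the table. Origin: centre of the collar, on the axis; x along the axis. About 0.5 kg. Grip the collar's two upright flats.
- fine_stud: Steel stud, 30 mm round, 150 long, threaded both ends alike; fine thread, 3 mm pitch, nearly smooth from afar. A square collar at mid-length (34 x 34 mm, 30 long) keeps it lying level on a flat, axis 17 mm above the table. Origin: centre of the collar, on the axis; x along the axis. About 0.5 kg. Grip the collar's two upright flats.
- coarse_seat (a point): Centre of the seat of a dark steel gauge plate (base 160 x 90 x 10 mm, fixed), broad bright teeth, 10 mm pitch, four to a saddle, on its grooves and rims. A seated stud's origin comes here, 45 mm above the table. x along the grooves, z up. Two V-groove saddles, 76 mm wide, 52 high, stand 32 to 72 mm either way along x; grooves 54 mm wide at the top. The 64 mm gap between them is free for collar and fingers.
- fine_seat (a point): Centre of the seat of a dark steel gauge plate (base 160 x 90 x 10 mm, fixed), narrow bright teeth, 3 mm pitch, thirteen to a saddle, on its grooves and rims. A seated stud's origin comes here, 45 mm above the table. x along the grooves, z up. Two V-groove saddles, 76 mm wide, 52 high, stand 32 to 72 mm either way along x; grooves 54 mm wide at the top. The 64 mm gap between them is free for collar and fingers.

How it is judged:
By the outcome, as a careful person would: the job done as asked, in the order asked, and still so for the second after the job is handed in, with the robot touching nothing.
It also fails if it takes over 61 s, if anything falls off the work surface, if the arm or the gripper's body presses on something with over 40 N, if the wrist force passes 120 N, or if a joint passes its speed limit or range.

## Robot

A 6-joint arm with a two-finger parallel gripper is mounted at the origin on the work surface. World frame = base frame: x ahead of the robot, y to its left, z up, the work surface at z = 0. Lengths are in m, angles in rad, forces in N, time in s.
With the tool pointing down it reaches from about 0.35 to 0.85 m from the base axis. Payload 8.1 kg.
Tool frame: the origin (TCP) lies at the very end of the fingers, on their centre line; the grasp point (between the pads) lies 19 mm behind it (bot.hold_point_z is the distance from the TCP to the grasp point, in m); z points along the fingers, y is the direction in which the jaws open and shut (so a half turn about z gives the same grasp; the last joint's range is limited). The gripper opens to 93 mm and grips with 3 to 60 N. Pads are 15 mm wide; open, the fingers measure 128 mm over their backs; the gripper's body (75 mm by 188 mm) begins 65 mm behind the grasp point.
Start: joints at [-1.396, 0.13, 1.488, -0, 1.523, -0.085], TCP at [0.154, -0.58, 0.192] pointing down, gripper open.
Joint ranges: [-2.96, 2.96], [-0.89, 2.26], [0.02, 2.5], [-1.34, 4.48], [0, 2.73], [-2.66, 2.66]. Speed limits (rad/s): [2.39, 2.39, 2.79, 3.14, 3.14, 3.14].

## Interface

Orientations are given as a unit quaternion [x, y, z, w].
In Python, from rig import bot gives the robot as it stands. The module is installed in compiled form; this text tells all that it offers.
- The arm moves only by the tool jog_arm, never from a script. Its argument "plan" is a list of rows, each an object of numbers: "dx", "dy", "dz": the shift along the world's x, y, z in mm; "ax", "ay", "az": the turn, a rotation vector about the world's x, y, z in degrees. A call has 1 to 12 rows; each row shifts and turns the commanded pose from where the row before left it; what a row does not reach is not made up. A row lasts 1/8 s, in which the tool goes at most 62.5 mm and 10.7 degrees, less where a joint would pass 70% of its speed; a pose out of reach is approached as far as the arm can. A call is refused whole if a number of a shift passes 62.5 or a number of a turn 10.7, either way. A call with a gripper value outside its range is refused whole. "hand" is the closure, from -1 (fully open) to 1 (shut), set as the call begins (left out, the last holds). The fingers move at their own pace and stop on an object; "newtons" is the grip in N (left out, the last holds). Time passes only in rows, so rows that do not move let the fingers close. It gives the time, the measured TCP pose, the force and the opening at its end, in the units of the state.
- bot.get_state(): the state, without advancing time (a new reading comes with each control period).
- bot.camera(name): name is "scene" or "top"; returns the picture (384x512x3 uint8, red, green, blue); there is no depth.
- bot.camera_model(name): a dict with "K" (3x3 intrinsics, pixels), "eye" and "orientation" of the camera in the world. Camera axes: x right, y down, z forward; pixel columns grow to the right and rows downward; lengths in m; the calibration is good to about 2 mm. A picture is of the moment at which its call begins. camera_model takes no time and is no camera call.
- bot.finish_job(): hands the job in, once; it reports no verdict.
The state is a dict: "t": time; "joint_pos": joint angles; "joint_velocities": joint speeds; "joint_torque": joint torques, N m; "tool_pos": TCP position; "ee_rot": TCP orientation; "force": force on the tool from outside, world axes, zero at the start; "wrist_torque": the same for the moment, N m; "gripper_width": finger opening in m.
Only numpy, scipy, OpenCV 4.12 (cv2) and the standard library are available. Lean on these libraries where they do the work, as an engineer would, in place of code of your own. Each camera call takes 0.05 s, during which the arm holds its last target.

## Working session

There is one attempt and no reset: what is moved stays moved. The work goes in short steps, Python scripts to look and compute and a tool call to move; the robot and the scene stay as the last step left them, time stands still between calls to the robot, and variables do not carry over. Pictures are saved under pics/ and viewed, and the job is handed in when it is done.

Besides the shell and the picture viewer there is one more tool, called in YAML: its name, and indented under it one key for each argument. jog_arm: Moves the arm, as the interface text tells. Its arguments: {"type":"object","properties":{"plan":{"type":"array","items":{"type":"object","properties":{"dx":{"type":"number"},"dy":{"type":"number"},"dz":{"type":"number"},"ax":{"type":"number"},"ay":{"type":"number"},"az":{"type":"number"}}}},"hand":{"type":"number"},"newtons":{"type":"number"}},"required":["plan"]}

```bash
mkdir -p pics; python3 - <<'E'
from rig import bot
import cv2,numpy as np
for n in("top","scene"):
    im=bot.camera(n); cv2.imwrite(f"pics/{n}0.png",im[:,:,::-1]); m=bot.camera_model(n); print(n,m)
s=bot.get_state();print(s["t"],s["tool_pos"],s["ee_rot"],s["gripper_width"],bot.hold_point_z)
E
```

```text
top {'K': array([[428.7044288 ,   0.        , 248.96716594],
       [  0.        , 428.7044288 , 193.34947387],
       [  0.        ,   0.        ,   1.        ]]), 'eye': array([ 0.46071234, -0.00251241,  1.16694169]), 'orientation': array([-0.70383756,  0.71009232, -0.01624818,  0.01084377])}
scene {'K': array([[418.13921921,   0.        , 257.34931112],
       [  0.        , 418.13921921, 179.88634221],
       [  0.        ,   0.        ,   1.        ]]), 'eye': array([ 1.1967307 , -0.1159021 ,  0.85431612]), 'orientation': array([ 0.7250654 ,  0.59380734, -0.22631438, -0.26543326])}
0.1 [ 0.15402042 -0.57931238  0.19098183] [ 9.91577593e-01  1.29511324e-01 -6.02162373e-05 -8.30426746e-04] 0.09303728935413158 0.0188
```

View pics/top0.png

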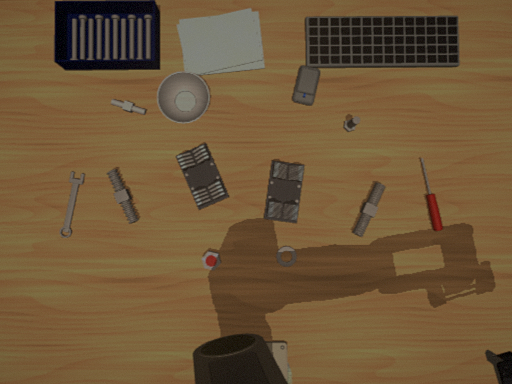

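View pics/scene0.png

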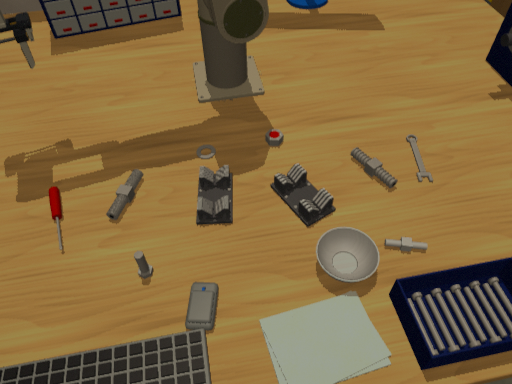

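The top view shows studs near (122,195) and (369,209), and plates near (202,176) and (285,191). I'll zoom in to tell the pitches apart.

```bash
python3 - <<'E'
import cv2,numpy as np
t=cv2.imread("pics/top0.png")
def c(im,cx,cy,w=36,h=40,f=5):
    return cv2.resize(im[cy-h:cy+h,cx-w:cx+w],(2*w*f,2*h*f),interpolation=cv2.INTER_CUBIC)
a=np.hstack([c(t,122,195,36,40,5),c(t,369,209,36,40,5)])
cv2.imwrite("pics/z1.png",a)
a=np.hstack([c(t,202,176),c(t,285,191)])
cv2.imwrite("pics/z2.png",a)
s=cv2.imread("pics/scene0.png")
a=np.vstack([np.hstack([c(s,374,168,36,30),c(s,125,194,36,30)]),np.hstack([c(s,303,193,36,30),c(s,215,193,36,30)])])
cv2.imwrite("pics/z3.png",a)
E
```

```text
(no output)
```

View pics/z1.png

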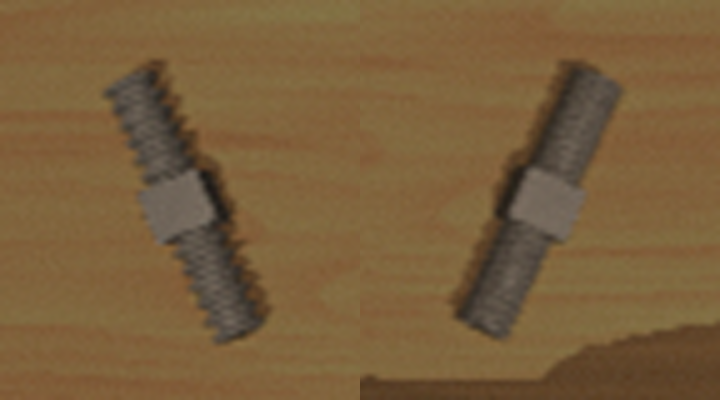

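View pics/z2.png

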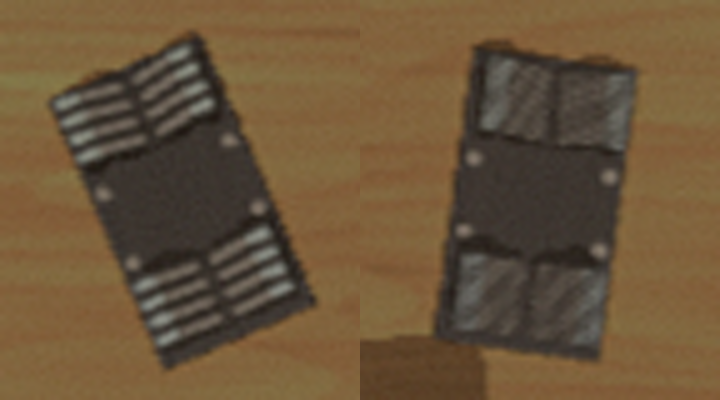

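View pics/z3.png

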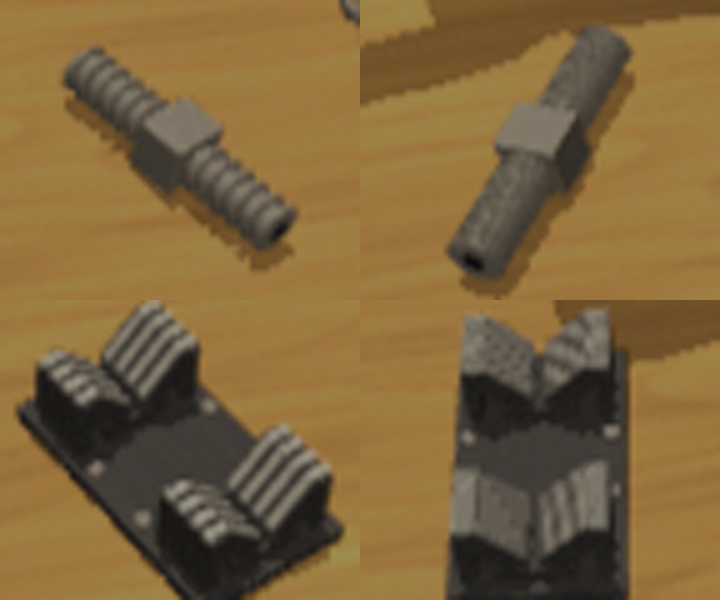

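Left stud (122,195) has bold ridges, so it is coarse. The right one (369,209) is fine. The plate at (202,176) has four broad teeth per saddle, so it is coarse, and the one at (285,191) is fine. Next I'll measure positions.

```bash
cat > h.py <<'E'
import cv2,numpy as np
from rig import bot
from scipy.spatial.transform import Rotation as R
def ray(n,uv):
    m=bot.camera_model(n); d=np.linalg.solve(m["K"],[uv[0],uv[1],1]); return np.array(m["eye"]),R.from_quat(m["orientation"]).apply(d)
def onz(n,uv,z):
    e,d=ray(n,uv); return e+d*(z-e[2])/d[2]
def tri(a,b):
    e1,d1=ray("top",a);e2,d2=ray("scene",b)
    s=np.linalg.lstsq(np.c_[d1,-d2],e2-e1,rcond=None)[0]
    p,q=e1+s[0]*d1,e2+s[1]*d2; return (p+q)/2,np.linalg.norm(p-q)
def proj(n,p):
    m=bot.camera_model(n); c=R.from_quat(m["orientation"]).inv().apply(np.array(p)-m["eye"]); u=m["K"]@c; return u[:2]/u[2]
E
python3 - <<'E'
from h import *
t=cv2.imread("pics/top0.png"); hsv=cv2.cvtColor(t,cv2.COLOR_BGR2HSV)
print(t[195,122],hsv[195,122],hsv[180,118],hsv[195,150])
# studs: low saturation, bright enough
for nm,(cx,cy) in dict(coarse=(122,195),fine=(369,209)).items():
    m=np.zeros(t.shape[:2],np.uint8); w=hsv[cy-40:cy+40,cx-30:cx+30]
    m[cy-40:cy+40,cx-30:cx+30]=((w[...,1]<90)&(w[...,2]>60)).astype(np.uint8)*255
    cs,_=cv2.findContours(m,cv2.RETR_EXTERNAL,cv2.CHAIN_APPROX_NONE); c=max(cs,key=cv2.contourArea)
    r=cv2.minAreaRect(c); ys,xs=np.nonzero(cv2.drawContours(np.zeros_like(m),[c],-1,1,-1))
    P=np.array([onz("top",q,0.025)[:2] for q in zip(xs,ys)]); mu=P.mean(0); w_,v=np.linalg.eigh(np.cov((P-mu).T)); d=v[:,1]; pr=(P-mu)@d
    print(nm,r,mu,np.degrees(np.arctan2(d[1],d[0])),"len",np.ptp(pr),"mid",mu+d*(pr.max()+pr.min())/2)
    # collar top: brightest
    g=cv2.GaussianBlur(cv2.cvtColor(t,cv2.COLOR_BGR2GRAY),(3,3),0)
    k=(m>0)&(hsv[...,1]<60)
    print(" V collar",hsv[cy-3:cy+4,cx-1])
    cv2.imwrite(f"pics/m_{nm}.png",cv2.resize(m[cy-40:cy+40,cx-36:cx+36],None,fx=5,fy=5,interpolation=0))
E
```

```text
[ 91 101 112] [ 14  48 112] [15 53 87] [ 17 135 130]
coarse ((121.08621215820312, 196.03448486328125), (55.80524444580078, 12.999338150024414), 66.80140686035156) [0.5006661  0.32665723] -155.96784159708466 len 0.14919500403174418 mid [0.50109071 0.32684657]
 V collar [[ 14  53 111]
 [ 13  52 113]
 [ 18  51 110]
 [ 15  51 110]
 [ 13  51 115]
 [ 16  55 111]
 [ 15  54 113]]
fine ((369.8866271972656, 209.50518798828125), (13.199501037597656, 55.84403991699219), 23.96249008178711) [ 0.45958447 -0.33209846] 154.0628358920368 len 0.1496957552183838 mid [ 0.45925876 -0.33194004]
 V collar [[ 16  54 117]
 [ 17  55 116]
 [ 16  53 115]
 [ 16  54 114]
 [ 16  55 116]
 [ 17  59 116]
 [ 16  54 118]]
```

```bash
python3 - <<'E'
from h import *
t=cv2.imread("pics/top0.png").astype(np.float32).mean(2)
s=cv2.imread("pics/scene0.png").astype(np.float32).mean(2)
def full(cx,cy,q,h=40): return ((q[0]+.5)/5-.5+cx-36,(q[1]+.5)/5-.5+cy-h)
def collar(n,cs,z): 
    P=np.array([onz(n,c,z) for c in cs]); print(n,"centre",P.mean(0),"sides",[round(float(np.linalg.norm(P[i]-P[i-1]))*1e3,1) for i in range(4)],
    "ang",[round(float(np.degrees(np.arctan2(*(P[i]-P[i-1])[1::-1]))),1) for i in range(4)])
collar("top",[full(122,195,q) for q in[(140,193),(195,170),(217,214),(163,243)]],.034)
collar("top",[full(369,209,q) for q in[(528-360,168),(585-360,187),(565-360,241),(509-360,217)]],.034)
collar("scene",[full(374,168,q,30) for q in[(146,133),(180,100),(222,133),(180,163)]],.034)
collar("scene",[full(125,194,q,30) for q in[(512-360,103),(578-360,110),(560-360,158),(496-360,146)]],.034)
def cen(im,u,v,r=2):
    u0,v0=int(round(u)),int(round(v)); w=im[v0-r:v0+r+1,u0-r:u0+r+1]; w=np.clip(w-np.median(w)-3,0,None)
    yy,xx=np.mgrid[v0-r:v0+r+1,u0-r:u0+r+1]; return (w*xx).sum()/w.sum(),(w*yy).sum()/w.sum()
for nm,c,Q in[("coarse",(202,176),[(103,193),(229,140),(259,207),(134,262)]),("fine",(285,191),[(113,158),(249,177),(239,250),(104,230)])]:
    px=[cen(t,*full(*c,q)) for q in Q]; P=np.array([onz("top",p,.011) for p in px])
    print(nm,np.round(px,1).tolist(),P[:,:2].round(4).tolist(),"centre",P.mean(0),"sides",[round(float(np.linalg.norm(P[i]-P[i-1]))*1e3,1) for i in range(4)],
    "ang",[round(float(np.degrees(np.arctan2(*(P[i]-P[i-1])[1::-1]))),1) for i in range(4)])
for nm,c,Q in[("coarse",(303,193),[(96,468-300),(142,520-300),(208,407-300)]),("fine",(215,193),[(468-360,438-300),(612-360,432-300)])]:
    px=[cen(s,*full(*c,q,30)) for q in Q]; print(nm,"scene",np.array([onz("scene",p,.011) for p in px])[:,:2].round(4).tolist())
E
```

```text
top centre [0.50110158 0.3253747  0.034     ] sides [29.2, 31.3, 26.1, 32.1] ang [24.7, -67.6, -153.5, 117.9]
top centre [ 0.45921537 -0.3311748   0.034     ] sides [27.9, 31.8, 30.6, 32.2] ang [-22.3, -109.0, 158.5, 66.3]
scene centre [0.50752894 0.3254863  0.034     ] sides [25.9, 32.9, 30.4, 33.7] ang [-158.0, 125.9, 24.9, -62.0]
scene centre [ 0.46135966 -0.3302533   0.034     ] sides [28.7, 35.6, 31.8, 35.2] ang [165.0, 70.7, -16.3, -114.5]
coarse [[186.1, 174.4], [211.4, 163.6], [217.2, 177.1], [191.9, 188.3]] [[0.5578, 0.1577], [0.5864, 0.0894], [0.5498, 0.0739], [0.52, 0.1422]] centre [0.55346947 0.11581154 0.011     ] sides [40.8, 74.1, 39.7, 74.6] ang [22.2, -67.3, -157.0, 113.6]
fine [[271.3, 182.2], [298.5, 185.9], [296.5, 200.7], [269.3, 196.6]] [[0.5347, -0.0722], [0.5239, -0.1456], [0.4841, -0.1396], [0.4958, -0.0664]] centre [ 0.50962663 -0.10592528  0.011     ] sides [39.4, 74.2, 40.3, 74.1] ang [-8.4, -98.4, 171.4, 81.0]
coarse scene [[0.5494, 0.0746], [0.5852, 0.0899], [0.5191, 0.144]]
fine scene [[0.4837, -0.1403], [0.4947, -0.0654]]
```

```bash
python3 - <<'E'
# dark plate base outline (z=0 to 10mm) and groove bottoms, cross check
from h import *
t=cv2.imread("pics/top0.png"); hsv=cv2.cvtColor(t,cv2.COLOR_BGR2HSV)
for nm,(cx,cy) in dict(coarse=(202,176),fine=(285,191)).items():
    w=hsv[cy-36:cy+36,cx-30:cx+30]; m=np.zeros(t.shape[:2],np.uint8)
    m[cy-36:cy+36,cx-30:cx+30]=(w[...,1]<85)*255
    cs,_=cv2.findContours(m,cv2.RETR_EXTERNAL,cv2.CHAIN_APPROX_NONE); c=max(cs,key=cv2.contourArea)
    P=np.array([onz("top",q[0],.01)[:2]*1000 for q in c],np.float32); print(nm,cv2.minAreaRect(P))
    cv2.imwrite(f"pics/p_{nm}.png",cv2.resize(m[cy-40:cy+40,cx-36:cx+36],None,fx=5,fy=5,interpolation=0))
def full(cx,cy,q,h=40): return ((q[0]+.5)/5-.5+cx-36,(q[1]+.5)/5-.5+cy-h)
# groove bottoms/V line: crop coords
for nm,c,a,b in[("coarse",(202,176),(122,80),(233,333)),("fine",(285,191),(559-360,63),(522-360,345))]:
    A,B=[onz("top",full(*c,q),.025) for q in(a,b)]; d=B-A; print(nm,"groove",A[:2],B[:2],(A+B)[:2]/2,np.degrees(np.arctan2(d[1],d[0])),np.linalg.norm(d))
E
```

```text
coarse ((553.4849853515625, 115.15914916992188), (158.39051818847656, 88.12281036376953), 23.083829879760742)
fine ((509.31439208984375, -105.94853210449219), (88.24260711669922, 158.09080505371094), 81.79476928710938)
coarse groove [0.61749537 0.14517345] [0.48172655 0.08664352] [0.54961096 0.11590849] -156.67912765270358 0.14784764091583358
fine groove [ 0.58423219 -0.11763812] [ 0.43380803 -0.09604804] [ 0.50902011 -0.10684308] 171.83223238391858 0.15196564554636866
```

The measurements agree across the two views. Fine stud: (0.4595,-0.3315), axis about -25.3°. Fine seat: (0.5094,-0.106), -8.3°. Coarse stud: (0.502,0.326), about 24°. Coarse seat: (0.5535,0.1155), 23°. I'll start with the fine stud.

jog_arm:
  plan:
    - {"dx": 38, "dy": 31, "dz": -5, "az": -5}
    - {"dx": 38, "dy": 31, "dz": -5, "az": -5}
    - {"dx": 38, "dy": 31, "dz": -5, "az": -5}
    - {"dx": 38, "dy": 31, "dz": -5, "az": -5}
    - {"dx": 38, "dy": 31, "dz": -5, "az": -5}
    - {"dx": 38, "dy": 31, "dz": -5, "az": -5}
    - {"dx": 38, "dy": 31, "dz": -5, "az": -5}
    - {"dx": 38, "dy": 31, "dz": -5, "az": -5}
    - {}
    - {}
  hand: -1
  newtons: 40

```text
invalid input at $.plan[0]: expected keys dx, dy, dz, ax, ay, az
```

```bash
cat > st.py <<'E'
from h import *
s=bot.get_state(); r=R.from_quat(s["ee_rot"]).as_matrix()
print("t",round(s["t"],2),"tcp",(s["tool_pos"]*1000).round(1),"yaw",np.degrees(np.arctan2(r[1,0],r[0,0])).round(2),"z",r[:,2].round(4),"F",np.round(s["force"],1),"w",round(s["gripper_width"]*1e3,1),"j",np.round(s["joint_pos"],2))
E
python3 - <<'E'
import st
from h import *
for n in("top","scene"): cv2.imwrite(f"pics/{n}1.png",bot.camera(n)[:,:,::-1])
t=cv2.imread("pics/top1.png")[150:270,300:440];s=cv2.imread("pics/scene1.png")[110:260,60:210]
cv2.imwrite("pics/a1.png",np.hstack([cv2.resize(t,(400,343),interpolation=2),cv2.resize(s,(343,343),interpolation=2)]))
E
```

```text
t 0.1 tcp [ 154.  -579.3  191. ] yaw 14.88 z [-3.0e-04  1.6e-03 -1.0e+00] F [ 0.   0.6 -0.4] w 93.0 j [-1.4   0.13  1.49 -0.    1.52 -0.09]
```

View pics/a1.png

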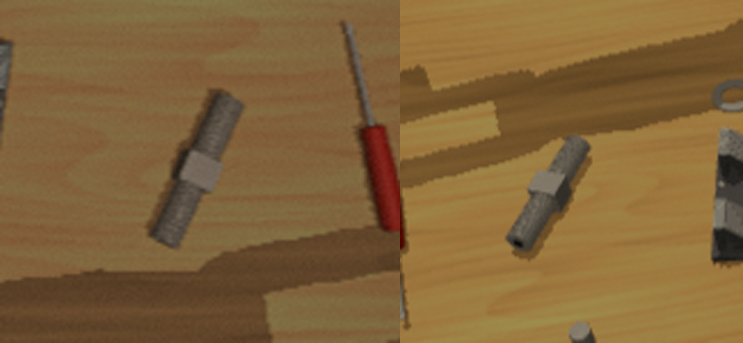

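The call was refused because every row needs all six keys, so nothing moved. The picture shows the same scene as before.

jog_arm:
  plan:
    - {"dx": 38, "dy": 31, "dz": -5, "ax": 0, "ay": 0, "az": -5}
    - {"dx": 38, "dy": 31, "dz": -5, "ax": 0, "ay": 0, "az": -5}
    - {"dx": 38, "dy": 31, "dz": -5, "ax": 0, "ay": 0, "az": -5}
    - {"dx": 38, "dy": 31, "dz": -5, "ax": 0, "ay": 0, "az": -5}
    - {"dx": 38, "dy": 31, "dz": -5, "ax": 0, "ay": 0, "az": -5}
    - {"dx": 38, "dy": 31, "dz": -5, "ax": 0, "ay": 0, "az": -5}
    - {"dx": 38, "dy": 31, "dz": -5, "ax": 0, "ay": 0, "az": -5}
    - {"dx": 38, "dy": 31, "dz": -5, "ax": 0, "ay": 0, "az": -5}
    - {"dx": 0, "dy": 0, "dz": 0, "ax": 0, "ay": 0, "az": 0}
    - {"dx": 0, "dy": 0, "dz": 0, "ax": 0, "ay": 0, "az": 0}
  hand: -1
  newtons: 40

```text
t: 1.45
tool_pos: [0.4578, -0.332, 0.1518]
ee_rot: [0.976, -0.217, -0.0, 0.0]
force: [-0.0, -0.9, 0.1]
gripper_width: 0.0926
```

```bash
python3 - <<'E'
import st
from h import *
for n in("top","scene"): cv2.imwrite(f"pics/{n}2.png",bot.camera(n)[:,:,::-1])
t=cv2.imread("pics/top2.png")[150:270,300:440];s=cv2.imread("pics/scene2.png")[110:260,60:210]
cv2.imwrite("pics/a2.png",np.hstack([cv2.resize(t,(400,343),interpolation=2),cv2.resize(s,(343,343),interpolation=2)]))
E
```

```text
t 1.45 tcp [ 457.8 -332.   151.8] yaw -25.02 z [-6.e-04 -1.e-04 -1.e+00] F [-0.  -0.9  0.1] w 92.6 j [-0.72  0.06  1.64 -0.    1.45  1.29]
```

View pics/a2.png

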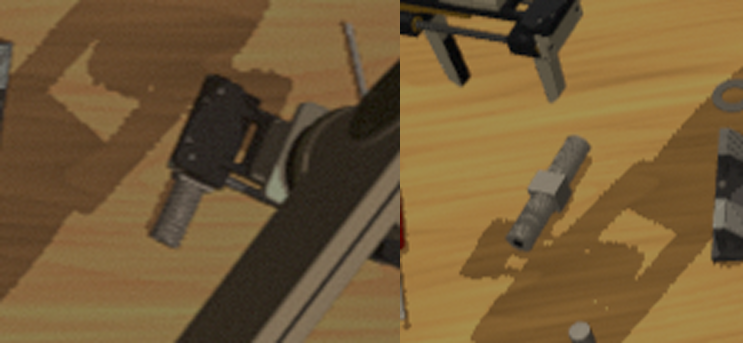

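The gripper hangs over the stud with its jaws across the collar, and the finger tips straddle it. Yaw is -25.0°. I'll descend and grip.

jog_arm:
  plan:
    - {"dx": 1.5, "dy": 0.5, "dz": -25, "ax": 0, "ay": 0, "az": 0}
    - {"dx": 0, "dy": 0, "dz": -30, "ax": 0, "ay": 0, "az": 0}
    - {"dx": 0, "dy": 0, "dz": -30, "ax": 0, "ay": 0, "az": 0}
    - {"dx": 0, "dy": 0, "dz": -25, "ax": 0, "ay": 0, "az": 0}
    - {"dx": 0, "dy": 0, "dz": -20, "ax": 0, "ay": 0, "az": 0}
    - {"dx": 0, "dy": 0, "dz": -10, "ax": 0, "ay": 0, "az": 0}
    - {"dx": 0, "dy": 0, "dz": -5, "ax": 0, "ay": 0, "az": 0}
    - {"dx": 0, "dy": 0, "dz": 0, "ax": 0, "ay": 0, "az": 0}

```text
t: 2.55
tool_pos: [0.4599, -0.3317, 0.0073]
ee_rot: [0.976, -0.217, 0.0, 0.0]
force: [-0.0, -0.7, 0.7]
gripper_width: 0.0931
```

```bash
python3 - <<'E'
import st
E
```

```text
t 2.55 tcp [ 459.9 -331.7    7.3] yaw -25.12 z [ 5.e-04 -4.e-04 -1.e+00] F [-0.  -0.7  0.7] w 93.1 j [-0.72  0.21  1.75  0.    1.18  1.29]
```

jog_arm:
  plan:
    - {"dx": 0, "dy": 0, "dz": 0, "ax": 0, "ay": 0, "az": 0}
    - {"dx": 0, "dy": 0, "dz": 0, "ax": 0, "ay": 0, "az": 0}
    - {"dx": 0, "dy": 0, "dz": 0, "ax": 0, "ay": 0, "az": 0}
    - {"dx": 0, "dy": 0, "dz": 0, "ax": 0, "ay": 0, "az": 0}
    - {"dx": 0, "dy": 0, "dz": 0, "ax": 0, "ay": 0, "az": 0}
    - {"dx": 0, "dy": 0, "dz": 0, "ax": 0, "ay": 0, "az": 0}
  hand: 1
  newtons: 40

```text
t: 3.3
tool_pos: [0.4596, -0.3313, 0.0069]
ee_rot: [0.976, -0.217, -0.0, -0.0]
force: [0.1, 0.0, -0.0]
gripper_width: 0.0376
```

```bash
python3 - <<'E'
import st
from h import *
for n in("top","scene"): cv2.imwrite(f"pics/{n}3.png",bot.camera(n)[:,:,::-1])
t=cv2.imread("pics/top3.png")[150:270,300:440];s=cv2.imread("pics/scene3.png")[110:260,60:210]
cv2.imwrite("pics/a3.png",np.hstack([cv2.resize(t,(400,343),interpolation=2),cv2.resize(s,(343,343),interpolation=2)]))
E
```

```text
t 3.3 tcp [ 459.6 -331.3    6.9] yaw -25.12 z [-1.e-04  1.e-04 -1.e+00] F [ 0.1  0.  -0. ] w 37.6 j [-0.72  0.21  1.75 -0.    1.18  1.29]
```

View pics/a3.png

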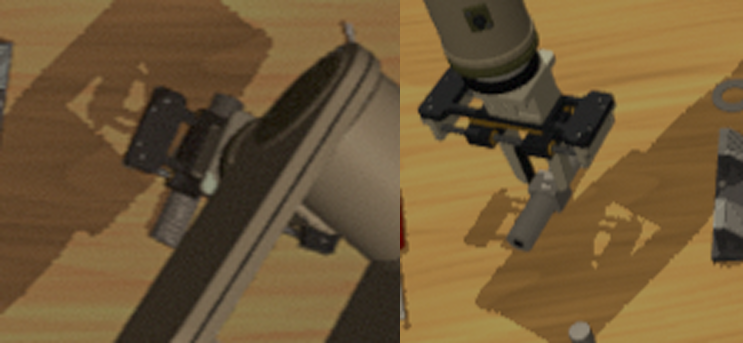

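Opening is 37.6 mm and may still be closing on the 34 mm collar. The fingers are around the collar. I'll wait a few rows.

jog_arm:
  plan:
    - {"dx": 0, "dy": 0, "dz": 0, "ax": 0, "ay": 0, "az": 0}
    - {"dx": 0, "dy": 0, "dz": 0, "ax": 0, "ay": 0, "az": 0}
    - {"dx": 0, "dy": 0, "dz": 0, "ax": 0, "ay": 0, "az": 0}
    - {"dx": 0, "dy": 0, "dz": 0, "ax": 0, "ay": 0, "az": 0}

```text
t: 3.9
tool_pos: [0.4614, -0.3361, 0.0117]
ee_rot: [0.976, -0.218, 0.003, 0.003]
force: [-8.2, -5.7, 22.9]
gripper_width: 0.0059
```

```bash
python3 - <<'E'
import st
E
```

```text
t 3.9 tcp [ 461.4 -336.1   11.7] yaw -25.14 z [ 0.004  -0.0079 -1.    ] F [-8.2 -5.7 22.9] w 5.9 j [-0.72  0.2   1.75 -0.    1.18  1.29]
```

The fingers went past the collar and slipped off it. I need to look.

```bash
python3 - <<'E'
from h import *
for n in("top","scene"): cv2.imwrite(f"pics/{n}4.png",bot.camera(n)[:,:,::-1])
t=cv2.imread("pics/top4.png")[150:270,300:440];s=cv2.imread("pics/scene4.png")[130:230,70:170]
cv2.imwrite("pics/a4.png",np.hstack([cv2.resize(t,(350,300),interpolation=2),cv2.resize(s,(450,450),interpolation=2)[:300]]))
E
```

```text
(no output)
```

View pics/a4.png

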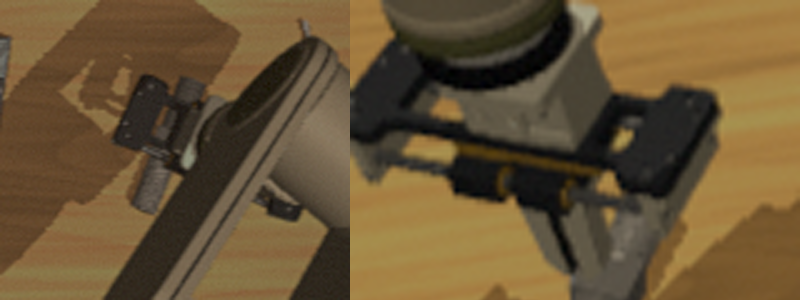

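```bash
python3 - <<'E'
from h import *
t=cv2.imread("pics/top4.png")[170:250,330:410];s=cv2.imread("pics/scene4.png")[150:230,90:170]
cv2.imwrite("pics/a5.png",np.hstack([cv2.resize(t,(400,400),interpolation=2),cv2.resize(s,(400,400),interpolation=2)]))
E
```

```text
(no output)
```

View pics/a5.png

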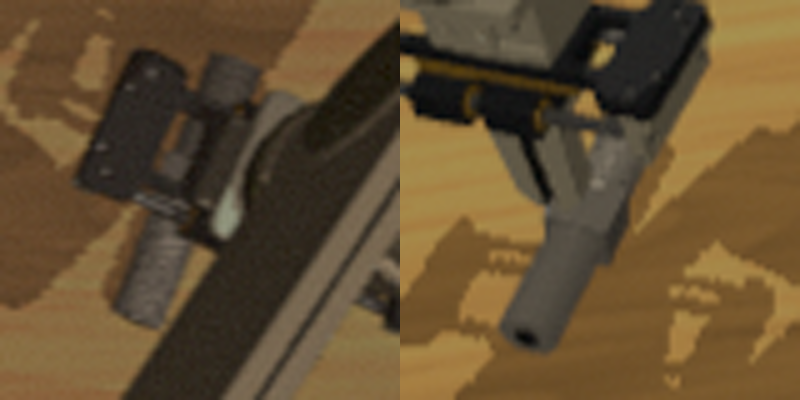

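```bash
python3 - <<'E'
from h import *
import st
o=[]
for k in(2,3,4):
    s=cv2.imread(f"pics/scene{k}.png")[130:230,80:180]
    o.append(cv2.resize(s,(600,600),interpolation=2))
cv2.imwrite("pics/b3.png",o[1]);cv2.imwrite("pics/b4.png",o[2])
for p in [(.4596,-.3313,.007),(.4614,-.3361,.0117),(.4596,-.3313,.017),(.5273,-.3636,.017)]:
    print(((proj("scene",p)-[80,130])*6).round(), proj("top",p).round(1))
E
```

```text
t 4.0 tcp [ 461.4 -336.1   11.8] yaw -25.14 z [ 0.0041 -0.0079 -1.    ] F [-8.9 -6.9 23.7] w 5.7 j [-0.72  0.2   1.75 -0.    1.18  1.29]
[277. 393.] [367.1 209.1]
[263. 391.] [369.4 208.4]
[271. 379.] [368.2 209.1]
[190. 516.] [379.6 183.8]
```

View pics/b3.png

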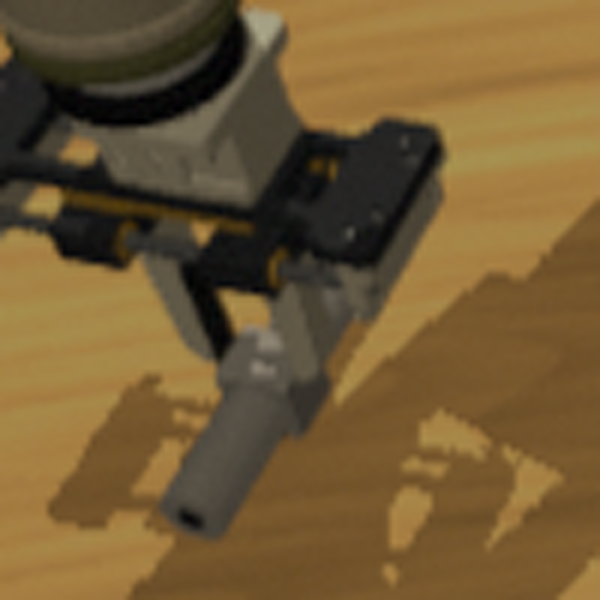

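View pics/b4.png

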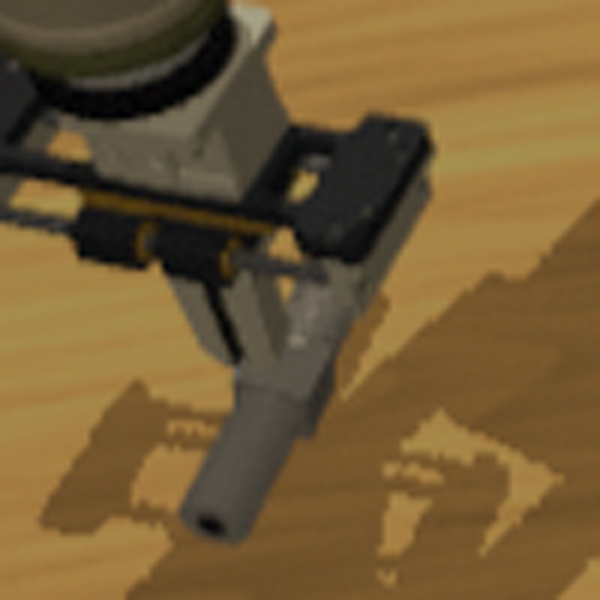

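```bash
python3 - <<'E'
from h import *
o=[]
for k in(2,3,4):
    s=cv2.imread(f"pics/scene{k}.png")[90:225,60:165]
    o.append(cv2.resize(s,None,fx=3.7,fy=3.7,interpolation=2))
cv2.imwrite("pics/c.png",np.hstack(o[1:]))
E
```

```text
(no output)
```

View pics/c.png

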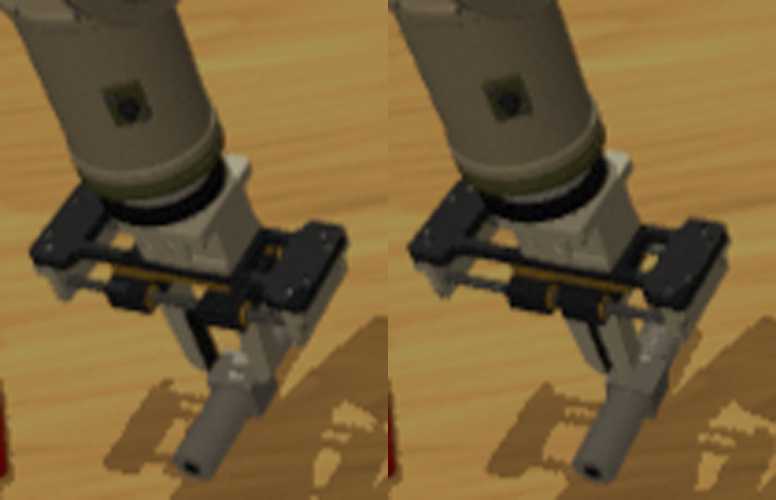

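```bash
python3 - <<'E'
from h import *
for tcp,w,off in(((.4596,-.3313,.007),.0376,"b3"),((.4614,-.3361,.0117),.0059,"b4")):
    tcp=np.array(tcp);y=np.array([.424,.906,0]);x=np.array([.906,-.424,0])
    for nm,sg in(("L",-1),("R",1)):
        for xs in(-.0075,.0075):
            for zz in (0,.038):
                p=tcp+sg*y*w/2+x*xs+[0,0,zz]; print(off,nm,xs,zz,((proj("scene",p)-[80,130])*6).round())
E
```

```text
b3 L -0.0075 0 [245. 372.]
b3 L -0.0075 0.038 [222. 316.]
b3 L 0.0075 0 [229. 399.]
b3 L 0.0075 0.038 [206. 342.]
b3 R -0.0075 0 [324. 388.]
b3 R -0.0075 0.038 [303. 332.]
b3 R 0.0075 0 [309. 414.]
b3 R 0.0075 0.038 [287. 358.]
b4 L -0.0075 0 [264. 377.]
b4 L -0.0075 0.038 [241. 321.]
b4 L 0.0075 0 [249. 403.]
b4 L 0.0075 0.038 [225. 347.]
b4 R -0.0075 0 [277. 380.]
b4 R -0.0075 0.038 [254. 323.]
b4 R 0.0075 0 [261. 406.]
b4 R 0.0075 0.038 [238. 350.]
```

The numbers don't fit a clean grasp: 5.9 mm opening, TCP pushed up 5 mm and the stud yawed slightly. I'll open, rise and look.

jog_arm:
  plan:
    - {"dx": 0, "dy": 0, "dz": 0, "ax": 0, "ay": 0, "az": 0}
    - {"dx": 0, "dy": 0, "dz": 0, "ax": 0, "ay": 0, "az": 0}
    - {"dx": 0, "dy": 0, "dz": 0, "ax": 0, "ay": 0, "az": 0}
    - {"dx": 0, "dy": 0, "dz": 0, "ax": 0, "ay": 0, "az": 0}
  hand: -1

```text
t: 4.5
tool_pos: [0.4601, -0.3317, 0.0075]
ee_rot: [0.976, -0.217, 0.0, 0.0]
force: [-0.9, -0.9, 5.2]
gripper_width: 0.0416
```

```bash
python3 - <<'E'
import st
from h import *
for n in("top","scene"): cv2.imwrite(f"pics/{n}5.png",bot.camera(n)[:,:,::-1])
t=cv2.imread("pics/top5.png")[170:250,330:410];s=cv2.imread("pics/scene5.png")[150:230,80:160]
cv2.imwrite("pics/a6.png",np.hstack([cv2.resize(t,(400,400),interpolation=2),cv2.resize(s,(400,400),interpolation=2)]))
E
```

```text
t 4.5 tcp [ 460.1 -331.7    7.5] yaw -25.11 z [ 8.e-04 -7.e-04 -1.e+00] F [-0.9 -0.9  5.2] w 41.6 j [-0.72  0.21  1.75 -0.    1.18  1.29]
```

View pics/a6.png

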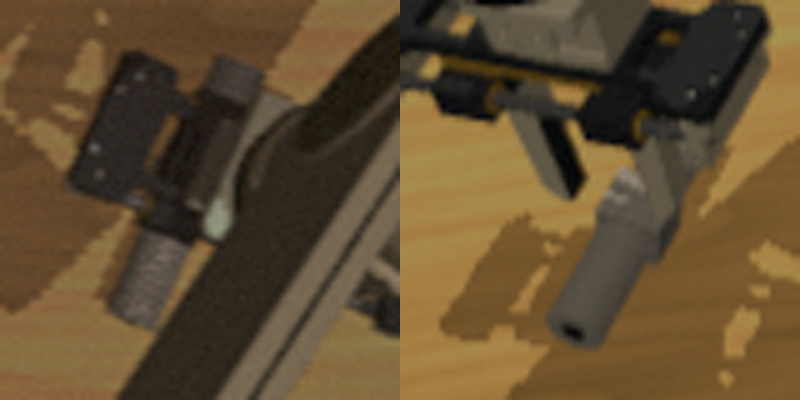

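jog_arm:
  plan:
    - {"dx": 0, "dy": 0, "dz": 0, "ax": 0, "ay": 0, "az": 0}
    - {"dx": 0, "dy": 0, "dz": 0, "ax": 0, "ay": 0, "az": 0}
    - {"dx": 0, "dy": 0, "dz": 0, "ax": 0, "ay": 0, "az": 0}
    - {"dx": 0, "dy": 0, "dz": 10, "ax": 0, "ay": 0, "az": 0}
    - {"dx": 0, "dy": 0, "dz": 30, "ax": 0, "ay": 0, "az": 0}
    - {"dx": 0, "dy": 0, "dz": 30, "ax": 0, "ay": 0, "az": 0}
    - {"dx": -40, "dy": -10, "dz": 30, "ax": 0, "ay": 0, "az": 0}
    - {"dx": -50, "dy": -10, "dz": 20, "ax": 0, "ay": 0, "az": 0}
    - {"dx": 0, "dy": 0, "dz": 0, "ax": 0, "ay": 0, "az": 0}

```text
t: 5.72
tool_pos: [0.3685, -0.3533, 0.13]
ee_rot: [0.976, -0.219, 0.002, 0.002]
force: [1.0, 0.5, -1.1]
gripper_width: 0.0928
```

```bash
python3 - <<'E'
import st
from h import *
for n in("top","scene"): cv2.imwrite(f"pics/{n}6.png",bot.camera(n)[:,:,::-1])
t=cv2.imread("pics/top6.png")[170:250,330:410];s=cv2.imread("pics/scene6.png")[150:230,80:160]
cv2.imwrite("pics/a7.png",np.hstack([cv2.resize(t,(400,400),interpolation=2),cv2.resize(s,(400,400),interpolation=2)]))
E
```

```text
t 5.72 tcp [ 368.5 -353.3  130. ] yaw -25.27 z [ 0.0024 -0.0038 -1.    ] F [ 1.   0.5 -1.1] w 92.8 j [-0.86 -0.08  1.82 -0.    1.4   1.15]
```

View pics/a7.png

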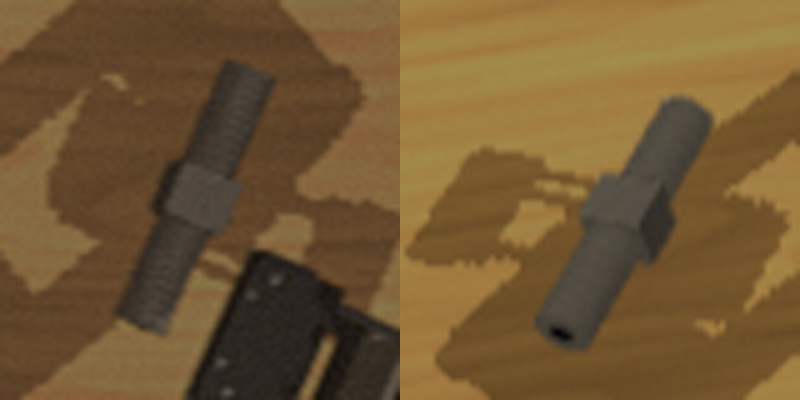

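View pics/scene6.png

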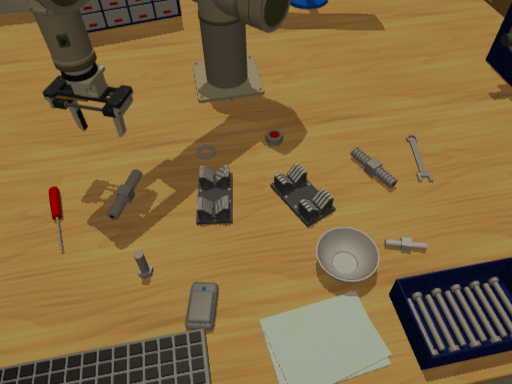

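```bash
python3 - <<'E'
from h import *
tcp=np.array([.3685,-.3533,.130]);y=np.array([.424,.906,0]);x=np.array([.906,-.424,0])
for n in("scene","top"):
  for sg in(-1,1):
    print(n,[proj(n,tcp+sg*y*a+x*.0075+[0,0,zz]).round(1).tolist() for a in(.0465,.064) for zz in(0,.038,.084)])
s=cv2.imread("pics/scene6.png")[60:150,35:145]
cv2.imwrite("pics/a8.png",cv2.resize(s,None,fx=6,fy=6,interpolation=2))
E
```

```text
scene [[87.2, 137.8], [82.3, 126.5], [75.9, 112.0], [81.0, 136.7], [75.9, 125.4], [69.3, 110.9]]
scene [[120.9, 143.7], [116.9, 132.4], [111.6, 117.9], [127.4, 144.9], [123.5, 133.6], [118.5, 119.0]]
top [[410.2, 251.9], [416.4, 253.5], [424.7, 255.6], [416.8, 254.9], [423.3, 256.6], [431.9, 258.9]]
top [[375.0, 235.8], [379.9, 236.8], [386.4, 238.1], [368.4, 232.8], [373.1, 233.7], [379.2, 234.9]]
```

View pics/a8.png

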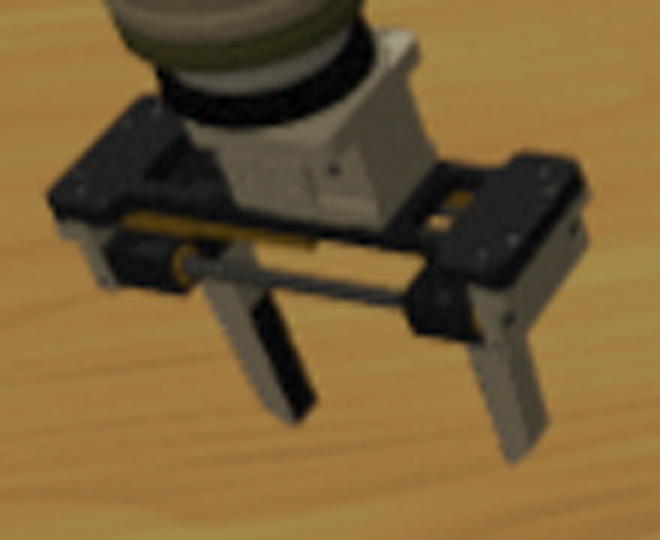

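The tips appear about 22 mm higher in the picture than the reported TCP. R tip is seen at (120.8,137), predicted (120.9,143.7). That also explains the slip: the fingers rode over the 34 mm collar top with the TCP reading 11.7 mm. I'll take the tip as reported z + 22 mm and re-measure the stud.

```bash
python3 - <<'E'
from h import *
f=lambda q:((q[0]+.5)/5-.5+330,(q[1]+.5)/5-.5+170)
A,B=onz("top",f((248,70)),.022),onz("top",f((141,324)),.022)
d=A-B; print("ends mid",(A+B)/2,np.linalg.norm(d),np.degrees(np.arctan2(d[1],d[0])))
C=np.array([onz("top",f(q),.034) for q in[(181,166),(242,186),(224,234),(163,213)]]); print("collar",C.mean(0),[np.degrees(np.arctan2(*(C[i]-C[i-1])[1::-1])).round(1) for i in range(4)],[np.linalg.norm(C[i]-C[i-1]).round(4) for i in range(4)])
g=lambda q:((q[0]-400+.5)/5-.5+80,(q[1]+.5)/5-.5+150)
print("near end scene",onz("scene",g((563,333)),.017),"top end",A)
# mask based
t=cv2.imread("pics/top6.png");h=cv2.cvtColor(t,cv2.COLOR_BGR2HSV)[170:240,345:395]
m=((h[...,1]<90)&(h[...,2]>45)).astype(np.uint8)*255
cs,_=cv2.findContours(m,0,1);c=max(cs,key=cv2.contourArea);P=np.array([onz("top",q[0]+[345,170],.022)[:2]*1000 for q in c],np.float32);print(cv2.minAreaRect(P))
E
```

```text
ends mid [ 0.46006162 -0.33085551  0.022     ] 0.14796940363662345 -23.934555096803834
collar [ 0.45841738 -0.33155663  0.034     ] [np.float64(-22.0), np.float64(-108.7), np.float64(158.3), np.float64(70.5)] [np.float64(0.0267), np.float64(0.0339), np.float64(0.0272), np.float64(0.0341)]
near end scene [ 0.52822612 -0.36209356  0.017     ] top end [ 0.52768433 -0.36087058  0.022     ]
((459.3806457519531, -333.7892150878906), (34.20219421386719, 149.4976043701172), 67.06356811523438)
```

jog_arm:
  plan:
    - {"dx": 45, "dy": 11, "dz": 0, "ax": 0, "ay": 0, "az": 1.6}
    - {"dx": 46, "dy": 11, "dz": 0, "ax": 0, "ay": 0, "az": 0}
    - {"dx": 0, "dy": 0, "dz": -20, "ax": 0, "ay": 0, "az": 0}
    - {"dx": 0, "dy": 0, "dz": -30, "ax": 0, "ay": 0, "az": 0}
    - {"dx": 0, "dy": 0, "dz": -30, "ax": 0, "ay": 0, "az": 0}
    - {"dx": 0, "dy": 0, "dz": -25, "ax": 0, "ay": 0, "az": 0}
    - {"dx": 0, "dy": 0, "dz": -18, "ax": 0, "ay": 0, "az": 0}
    - {"dx": 0, "dy": 0, "dz": -10, "ax": 0, "ay": 0, "az": 0}
    - {"dx": 0, "dy": 0, "dz": -5, "ax": 0, "ay": 0, "az": 0}
    - {"dx": 0, "dy": 0, "dz": 0, "ax": 0, "ay": 0, "az": 0}

```text
t: 7.08
tool_pos: [0.4609, -0.3296, -0.0107]
ee_rot: [0.979, -0.204, 0.0, 0.0]
force: [0.1, 0.5, -0.4]
gripper_width: 0.0931
```

```bash
python3 - <<'E'
import st
from h import *
for n in("scene",): cv2.imwrite(f"pics/{n}7.png",bot.camera(n)[:,:,::-1])
s=cv2.imread("pics/scene7.png")[130:230,70:190]
cv2.imwrite("pics/a9.png",cv2.resize(s,None,fx=6,fy=6,interpolation=2))
E
```

```text
t 7.08 tcp [ 460.9 -329.6  -10.7] yaw -23.52 z [ 4.e-04 -3.e-04 -1.e+00] F [ 0.1  0.5 -0.4] w 93.1 j [-0.71  0.23  1.76  0.    1.15  1.27]
```

View pics/a9.png

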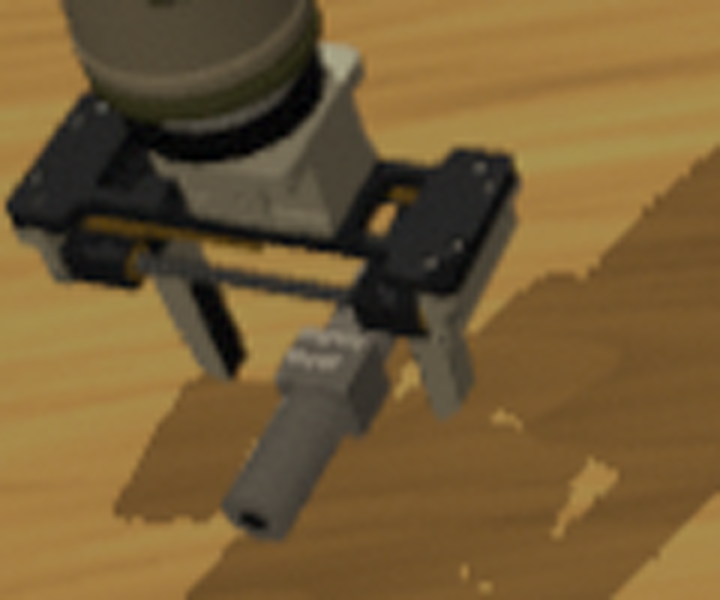

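```bash
python3 - <<'E'
from h import *
a=np.radians(-23.5);x=np.array([np.cos(a),np.sin(a),0]);y=np.array([-x[1],x[0],0])
tcp=np.array([.4609,-.3296,0])
for z in(.005,.011,.017):
  for sg in(-1,1):
    print(z,sg,[((proj("scene",tcp+sg*y*.0465+x*d+[0,0,z])-[70,130])*6).round().tolist() for d in(-.0075,.0075)],[((proj("scene",tcp+sg*y*.064+x*d+[0,0,z])-[70,130])*6).round().tolist() for d in(-.0075,.0075)])
E
```

```text
0.005 -1 [[251.0, 368.0], [236.0, 394.0]] [[214.0, 362.0], [199.0, 388.0]]
0.005 1 [[449.0, 402.0], [435.0, 429.0]] [[486.0, 408.0], [473.0, 435.0]]
0.011 -1 [[247.0, 359.0], [232.0, 385.0]] [[210.0, 353.0], [195.0, 379.0]]
0.011 1 [[446.0, 393.0], [432.0, 420.0]] [[484.0, 400.0], [470.0, 427.0]]
0.017 -1 [[243.0, 350.0], [228.0, 377.0]] [[206.0, 344.0], [191.0, 370.0]]
0.017 1 [[443.0, 384.0], [429.0, 411.0]] [[481.0, 391.0], [467.0, 418.0]]
```

With the reported z at -10.7 mm there is no contact, and the tips sit about 12–16 mm up beside the collar, so the offset is confirmed. I'll go 6 mm lower and grip.

jog_arm:
  plan:
    - {"dx": -1, "dy": -1.5, "dz": -3, "ax": 0, "ay": 0, "az": 0}
    - {"dx": 0, "dy": 0, "dz": -3, "ax": 0, "ay": 0, "az": 0}
    - {"dx": 0, "dy": 0, "dz": 0, "ax": 0, "ay": 0, "az": 0}

```text
t: 7.5
tool_pos: [0.4594, -0.3308, -0.0173]
ee_rot: [0.979, -0.204, -0.0, -0.0]
force: [0.0, -0.2, 0.5]
gripper_width: 0.0931
```

jog_arm:
  plan:
    - {"dx": 0, "dy": 0, "dz": 0, "ax": 0, "ay": 0, "az": 0}
    - {"dx": 0, "dy": 0, "dz": 0, "ax": 0, "ay": 0, "az": 0}
    - {"dx": 0, "dy": 0, "dz": 0, "ax": 0, "ay": 0, "az": 0}
    - {"dx": 0, "dy": 0, "dz": 0, "ax": 0, "ay": 0, "az": 0}
    - {"dx": 0, "dy": 0, "dz": 0, "ax": 0, "ay": 0, "az": 0}
    - {"dx": 0, "dy": 0, "dz": 0, "ax": 0, "ay": 0, "az": 0}
    - {"dx": 0, "dy": 0, "dz": 0, "ax": 0, "ay": 0, "az": 0}
    - {"dx": 0, "dy": 0, "dz": 0, "ax": 0, "ay": 0, "az": 0}
    - {"dx": 0, "dy": 0, "dz": 0, "ax": 0, "ay": 0, "az": 0}
  hand: 1
  newtons: 40

```text
t: 8.62
tool_pos: [0.4597, -0.331, -0.017]
ee_rot: [0.979, -0.204, 0.0, 0.0]
force: [-0.4, -2.2, 0.0]
gripper_width: 0.0339
```

```bash
python3 - <<'E'
import st
E
```

```text
t 8.62 tcp [ 459.7 -331.   -17. ] yaw -23.52 z [ 0.e+00 -2.e-04 -1.e+00] F [-0.4 -2.2  0. ] w 33.9 j [-0.71  0.24  1.76 -0.    1.14  1.27]
```

Gripped at 33.9 mm. I'll lift and carry it over the fine seat.

jog_arm:
  plan:
    - {"dx": 0, "dy": 0, "dz": 10, "ax": 0, "ay": 0, "az": 0}
    - {"dx": 0, "dy": 0, "dz": 25, "ax": 0, "ay": 0, "az": 0}
    - {"dx": 0, "dy": 0, "dz": 30, "ax": 0, "ay": 0, "az": 0}
    - {"dx": 0, "dy": 0, "dz": 25, "ax": 0, "ay": 0, "az": 0}
    - {"dx": 7, "dy": 30, "dz": 0, "ax": 0, "ay": 0, "az": 2.2}
    - {"dx": 8, "dy": 39, "dz": 0, "ax": 0, "ay": 0, "az": 2.6}
    - {"dx": 9, "dy": 39, "dz": 0, "ax": 0, "ay": 0, "az": 2.6}
    - {"dx": 9, "dy": 39, "dz": 0, "ax": 0, "ay": 0, "az": 2.6}
    - {"dx": 9, "dy": 39, "dz": 0, "ax": 0, "ay": 0, "az": 2.6}
    - {"dx": 7, "dy": 39, "dz": 0, "ax": 0, "ay": 0, "az": 2.6}
    - {"dx": 0, "dy": 0, "dz": 0, "ax": 0, "ay": 0, "az": 0}
    - {"dx": 0, "dy": 0, "dz": 0, "ax": 0, "ay": 0, "az": 0}

```text
t: 10.12
tool_pos: [0.5083, -0.1059, 0.0729]
ee_rot: [0.997, -0.072, -0.0, 0.0]
force: [-0.7, -0.1, -5.3]
gripper_width: 0.0337
```

```bash
python3 - <<'E'
import st
from h import *
for n in("top","scene"): cv2.imwrite(f"pics/{n}8.png",bot.camera(n)[:,:,::-1])
t=cv2.imread("pics/top8.png")[140:240,240:340];s=cv2.imread("pics/scene8.png")[110:240,160:290]
cv2.imwrite("pics/a10.png",np.hstack([cv2.resize(t,(390,390),interpolation=2),cv2.resize(s,(390,390),interpolation=2)]))
E
```

```text
t 10.12 tcp [ 508.3 -105.9   72.9] yaw -8.29 z [-6.e-04 -1.e-04 -1.e+00] F [-0.7 -0.1 -5.3] w 33.7 j [-0.3   0.    1.84 -0.    1.3   1.41]
```

View pics/a10.png

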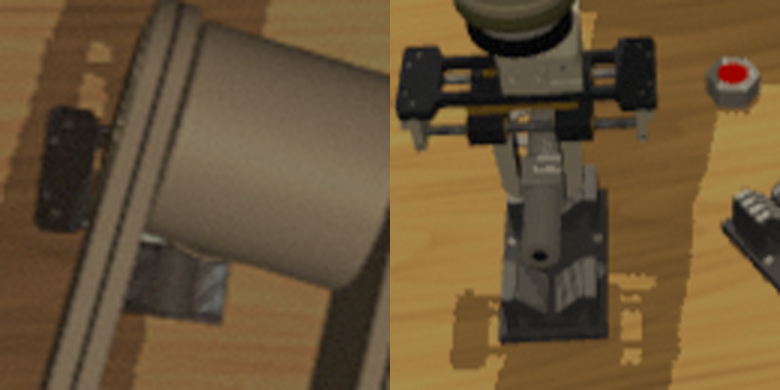

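The stud is held level and along the grooves, with its near end at scene (210,195). I'll check it against prediction.

```bash
python3 - <<'E'
from h import *
a=np.radians(-8.3);x=np.array([np.cos(a),np.sin(a),0]);y=np.array([-x[1],x[0],0])
e=onz("scene",(160+(541.5-390)/3-.33,110+255.5/3-.33),.107)
c=e-.075*x; S=np.array([.5094,-.1060,.107]); print(e,c,"rel seat along",(c-S)@x*1e3,"lat",(c-S)@y*1e3)
s=cv2.imread("pics/scene8.png")[140:205,180:245]
cv2.imwrite("pics/a11.png",cv2.resize(s,None,fx=9,fy=9,interpolation=2))
E
```

```text
[ 0.58373422 -0.11597703  0.107     ] [ 0.50951979 -0.10515031  0.107     ] rel seat along -0.004121639586654306 lat 0.8580779229561238
```

View pics/a11.png

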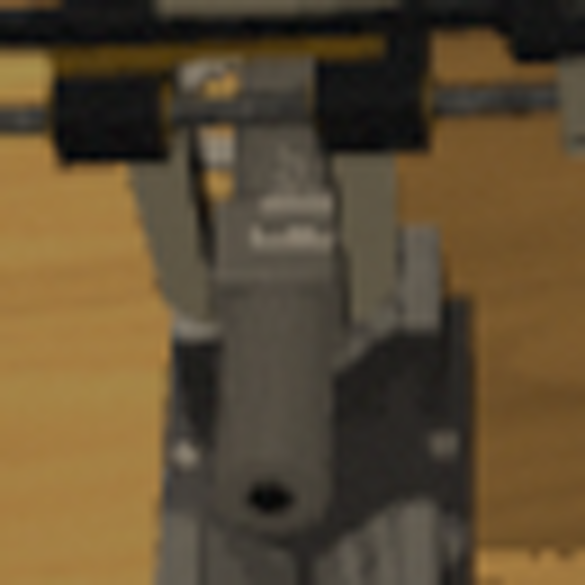

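Along-axis error is 0 and lateral error under 1 mm. Lowering, slowly at the end.

jog_arm:
  plan:
    - {"dx": 0, "dy": -0.5, "dz": -10, "ax": 0, "ay": 0, "az": 0}
    - {"dx": 0, "dy": 0, "dz": -15, "ax": 0, "ay": 0, "az": 0}
    - {"dx": 0, "dy": 0, "dz": -15, "ax": 0, "ay": 0, "az": 0}
    - {"dx": 0, "dy": 0, "dz": -10, "ax": 0, "ay": 0, "az": 0}
    - {"dx": 0, "dy": 0, "dz": -5, "ax": 0, "ay": 0, "az": 0}
    - {"dx": 0, "dy": 0, "dz": -2, "ax": 0, "ay": 0, "az": 0}
    - {"dx": 0, "dy": 0, "dz": -2, "ax": 0, "ay": 0, "az": 0}
    - {"dx": 0, "dy": 0, "dz": 0, "ax": 0, "ay": 0, "az": 0}

```text
t: 11.22
tool_pos: [0.5089, -0.1064, 0.0142]
ee_rot: [0.997, -0.072, 0.0, 0.0]
force: [0.9, -0.5, -4.8]
gripper_width: 0.034
```

```bash
python3 - <<'E'
import st
E
```

```text
t 11.22 tcp [ 508.9 -106.4   14.2] yaw -8.31 z [ 5.e-04 -2.e-04 -1.e+00] F [ 0.9 -0.5 -4.8] w 34.0 j [-0.3   0.08  1.88 -0.    1.18  1.41]
```

jog_arm:
  plan:
    - {"dx": 0, "dy": 0, "dz": -1, "ax": 0, "ay": 0, "az": 0}
    - {"dx": 0, "dy": 0, "dz": -1, "ax": 0, "ay": 0, "az": 0}
    - {"dx": 0, "dy": 0, "dz": -1, "ax": 0, "ay": 0, "az": 0}
    - {"dx": 0, "dy": 0, "dz": 0, "ax": 0, "ay": 0, "az": 0}

```text
t: 11.72
tool_pos: [0.509, -0.1063, 0.0113]
ee_rot: [0.997, -0.072, 0.0, -0.0]
force: [-0.6, 2.0, -1.2]
gripper_width: 0.0338
```

```bash
python3 - <<'E'
import st
from h import *
for n in("scene",): cv2.imwrite(f"pics/{n}9.png",bot.camera(n)[:,:,::-1])
s=cv2.imread("pics/scene9.png")[135:235,165:265]
cv2.imwrite("pics/a12.png",cv2.resize(s,None,fx=6,fy=6,interpolation=2))
E
```

```text
t 11.72 tcp [ 509.  -106.3   11.3] yaw -8.3 z [ 6.e-04  1.e-04 -1.e+00] F [-0.6  2.  -1.2] w 33.8 j [-0.3   0.08  1.88  0.    1.17  1.41]
```

View pics/a12.png

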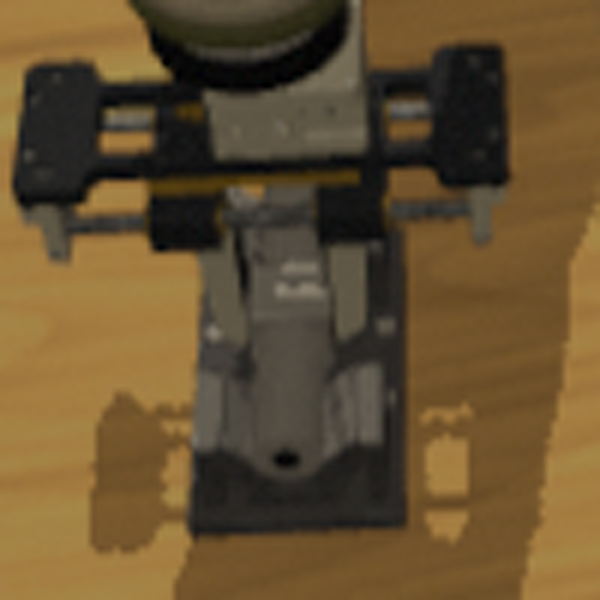

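Stud lies in both grooves, and the force dropped from -4.8 to -1.2 N, so contact has been made. I'll lower 1 mm more, slacken the grip, then open.

jog_arm:
  plan:
    - {"dx": 0, "dy": 0, "dz": -0.6, "ax": 0, "ay": 0, "az": 0}
    - {"dx": 0, "dy": 0, "dz": 0, "ax": 0, "ay": 0, "az": 0}

```text
t: 12.02
tool_pos: [0.509, -0.1063, 0.0112]
ee_rot: [0.997, -0.072, 0.0, -0.0]
force: [-3.1, 4.0, 6.0]
gripper_width: 0.0335
```

jog_arm:
  plan:
    - {"dx": 0, "dy": 0, "dz": 0, "ax": 0, "ay": 0, "az": 0}
    - {"dx": 0, "dy": 0, "dz": 0, "ax": 0, "ay": 0, "az": 0}
  newtons: 5

```text
t: 12.28
tool_pos: [0.5091, -0.1062, 0.011]
ee_rot: [0.997, -0.073, 0.0, -0.0]
force: [-2.3, 3.9, 5.3]
gripper_width: 0.0341
```

jog_arm:
  plan:
    - {"dx": 0, "dy": 0, "dz": 0, "ax": 0, "ay": 0, "az": 0}
    - {"dx": 0, "dy": 0, "dz": 0, "ax": 0, "ay": 0, "az": 0}
    - {"dx": 0, "dy": 0, "dz": 0, "ax": 0, "ay": 0, "az": 0}
    - {"dx": 0, "dy": 0, "dz": 0, "ax": 0, "ay": 0, "az": 0}
  hand: -0.3

```text
t: 12.78
tool_pos: [0.5087, -0.1065, 0.0103]
ee_rot: [0.997, -0.073, 0.0, 0.0]
force: [-1.0, 1.0, -1.2]
gripper_width: 0.0602
```

```bash
python3 - <<'E'
import st
E
```

```text
t 12.78 tcp [ 508.7 -106.5   10.3] yaw -8.32 z [ 0.e+00 -1.e-04 -1.e+00] F [-1.   1.  -1.2] w 60.2 j [-0.3   0.08  1.89 -0.    1.17  1.41]
```

jog_arm:
  plan:
    - {"dx": 0, "dy": 0, "dz": 10, "ax": 0, "ay": 0, "az": 0}
    - {"dx": 0, "dy": 0, "dz": 25, "ax": 0, "ay": 0, "az": 0}
    - {"dx": 0, "dy": 0, "dz": 30, "ax": 0, "ay": 0, "az": 0}
    - {"dx": 0, "dy": 0, "dz": 30, "ax": 0, "ay": 0, "az": 0}
    - {"dx": 0, "dy": 54, "dz": 0, "ax": 0, "ay": 0, "az": 4}
    - {"dx": -1, "dy": 54, "dz": 0, "ax": 0, "ay": 0, "az": 4}
    - {"dx": -1, "dy": 54, "dz": 0, "ax": 0, "ay": 0, "az": 4}
    - {"dx": -1, "dy": 54, "dz": 0, "ax": 0, "ay": 0, "az": 4}
    - {"dx": -1, "dy": 54, "dz": 0, "ax": 0, "ay": 0, "az": 4}
    - {"dx": -1, "dy": 54, "dz": 0, "ax": 0, "ay": 0, "az": 4}
    - {"dx": -1, "dy": 54, "dz": 0, "ax": 0, "ay": 0, "az": 4}
    - {"dx": -1, "dy": 54, "dz": 0, "ax": 0, "ay": 0, "az": 4}
  hand: -1

```text
t: 14.28
tool_pos: [0.5017, 0.3276, 0.1063]
ee_rot: [0.978, 0.206, 0.001, -0.0]
force: [0.6, 0.1, -0.0]
gripper_width: 0.0933
```

```bash
python3 - <<'E'
import st
from h import *
for n in("top","scene"): cv2.imwrite(f"pics/{n}10.png",bot.camera(n)[:,:,::-1])
t=cv2.imread("pics/top10.png")[150:230,245:325];s=cv2.imread("pics/scene10.png")[150:230,175:255]
cv2.imwrite("pics/a13.png",np.hstack([cv2.resize(t,(400,400),interpolation=2),cv2.resize(s,(400,400),interpolation=2)]))
E
```

```text
t 14.28 tcp [501.7 327.6 106.3] yaw 23.82 z [ 1.1e-03  4.0e-04 -1.0e+00] F [ 0.6  0.1 -0. ] w 93.3 j [ 0.49  0.18  1.59 -0.    1.37  1.65]
```

View pics/a13.png

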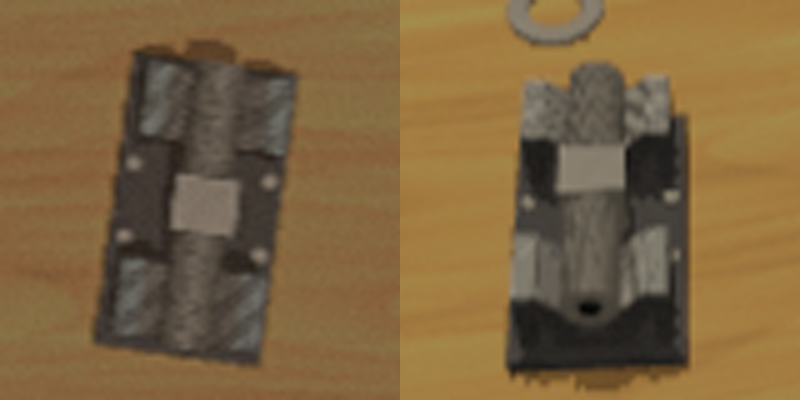

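View pics/scene10.png

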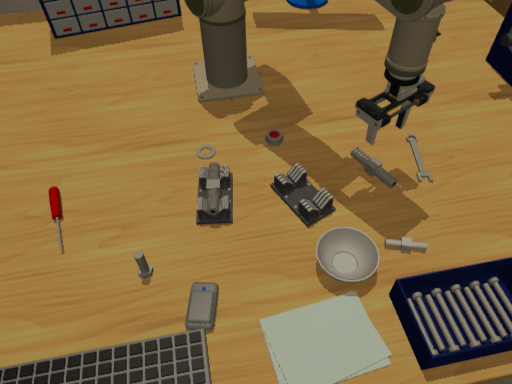

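The fine stud is seated, with its collar between the saddles. I'll check it by numbers.

```bash
python3 - <<'E'
from h import *
a=np.radians(-8.3);x=np.array([np.cos(a),np.sin(a),0]);y=np.array([-x[1],x[0],0]);S=np.array([.5094,-.1060,0])
f=lambda q:((q[0]+.5)/5-.5+245,(q[1]+.5)/5-.5+150)
c=np.mean([onz("top",f(q),.062) for q in[(175,175),(240,182),(235,235),(170,228)]],0)
g=lambda q:((q[0]-400+.5)/5-.5+175,(q[1]+.5)/5-.5+150)
d=np.mean([onz("scene",g(q),.062) for q in[(558,145),(625,147),(625,190),(557,192)]],0)
e=onz("scene",g((590,307)),.045)-.075*x
for k in(c,d,e): print(k,"along",((k-S)@x*1e3).round(1),"lat",((k-S)@y*1e3).round(1))
E
```

```text
[ 0.50931979 -0.10578727  0.062     ] along -0.1 lat 0.2
[ 0.51133507 -0.10499624  0.062     ] along 1.8 lat 1.3
[ 0.50955182 -0.10540132  0.045     ] along 0.1 lat 0.6
```

Fine stud is centred within 1–2 mm. Now down on the coarse stud.

jog_arm:
  plan:
    - {"dx": 0, "dy": -1.5, "dz": -20, "ax": 0, "ay": 0, "az": 0}
    - {"dx": 0, "dy": 0, "dz": -30, "ax": 0, "ay": 0, "az": 0}
    - {"dx": 0, "dy": 0, "dz": -25, "ax": 0, "ay": 0, "az": 0}
    - {"dx": 0, "dy": 0, "dz": -20, "ax": 0, "ay": 0, "az": 0}
    - {"dx": 0, "dy": 0, "dz": -15, "ax": 0, "ay": 0, "az": 0}
    - {"dx": 0, "dy": 0, "dz": -7, "ax": 0, "ay": 0, "az": 0}
    - {"dx": 0, "dy": 0, "dz": -3, "ax": 0, "ay": 0, "az": 0}
    - {"dx": 0, "dy": 0, "dz": 0, "ax": 0, "ay": 0, "az": 0}

```text
t: 15.38
tool_pos: [0.5021, 0.3244, -0.0141]
ee_rot: [0.979, 0.205, 0.0, -0.0]
force: [0.1, -0.4, 0.5]
gripper_width: 0.0926
```

```bash
python3 - <<'E'
import st
from h import *
cv2.imwrite("pics/scene11.png",bot.camera("scene")[:,:,::-1])
s=cv2.imread("pics/scene11.png")[105:205,320:440]
cv2.imwrite("pics/a14.png",cv2.resize(s,None,fx=6,fy=6,interpolation=2))
E
```

```text
t 15.38 tcp [502.1 324.4 -14.1] yaw 23.69 z [ 8.e-04  4.e-04 -1.e+00] F [ 0.1 -0.4  0.5] w 92.6 j [0.49 0.31 1.67 0.   1.16 1.65]
```

View pics/a14.png

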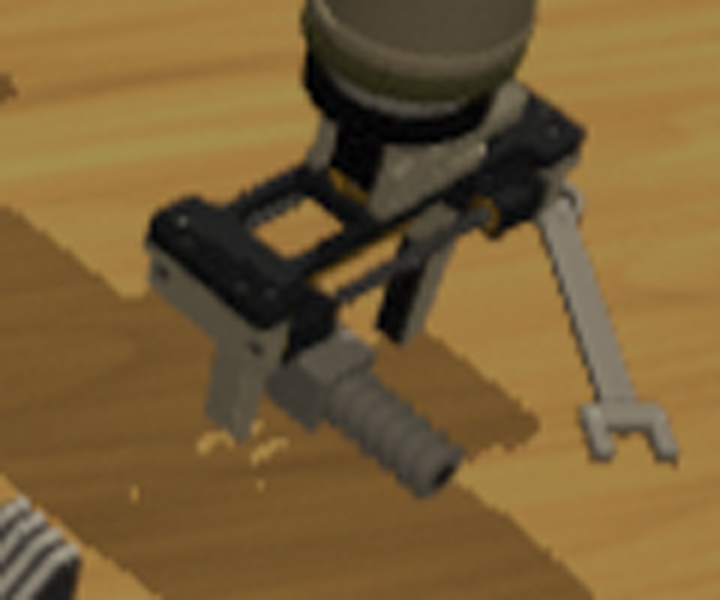

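The fingers straddle the coarse collar, clear of the wrench. Final 2.5 mm, then close.

jog_arm:
  plan:
    - {"dx": 0, "dy": 1.5, "dz": -2.5, "ax": 0, "ay": 0, "az": 0}
    - {"dx": 0, "dy": 0, "dz": 0, "ax": 0, "ay": 0, "az": 0}

```text
t: 15.68
tool_pos: [0.5017, 0.3259, -0.017]
ee_rot: [0.979, 0.205, 0.0, -0.0]
force: [-0.9, 0.1, 0.5]
gripper_width: 0.0927
```

jog_arm:
  plan:
    - {"dx": 0, "dy": 0, "dz": 0, "ax": 0, "ay": 0, "az": 0}
    - {"dx": 0, "dy": 0, "dz": 0, "ax": 0, "ay": 0, "az": 0}
    - {"dx": 0, "dy": 0, "dz": 0, "ax": 0, "ay": 0, "az": 0}
    - {"dx": 0, "dy": 0, "dz": 0, "ax": 0, "ay": 0, "az": 0}
    - {"dx": 0, "dy": 0, "dz": 0, "ax": 0, "ay": 0, "az": 0}
    - {"dx": 0, "dy": 0, "dz": 0, "ax": 0, "ay": 0, "az": 0}
    - {"dx": 0, "dy": 0, "dz": 0, "ax": 0, "ay": 0, "az": 0}
    - {"dx": 0, "dy": 0, "dz": 0, "ax": 0, "ay": 0, "az": 0}
    - {"dx": 0, "dy": 0, "dz": 0, "ax": 0, "ay": 0, "az": 0}
  hand: 1
  newtons: 40

```text
t: 16.8
tool_pos: [0.5016, 0.3258, -0.0171]
ee_rot: [0.979, 0.205, 0.0, -0.0]
force: [-0.7, 1.2, -0.9]
gripper_width: 0.0334
```

```bash
python3 - <<'E'
import st
E
```

```text
t 16.8 tcp [501.6 325.8 -17.1] yaw 23.69 z [-0.e+00  2.e-04 -1.e+00] F [-0.7  1.2 -0.9] w 33.4 j [0.49 0.32 1.67 0.   1.15 1.65]
```

jog_arm:
  plan:
    - {"dx": 0, "dy": 0, "dz": 10, "ax": 0, "ay": 0, "az": 0}
    - {"dx": 0, "dy": 0, "dz": 25, "ax": 0, "ay": 0, "az": 0}
    - {"dx": 0, "dy": 0, "dz": 30, "ax": 0, "ay": 0, "az": 0}
    - {"dx": 0, "dy": 0, "dz": 25, "ax": 0, "ay": 0, "az": 0}
    - {"dx": 7, "dy": -30, "dz": 0, "ax": 0, "ay": 0, "az": -0.7}
    - {"dx": 9, "dy": -36, "dz": 0, "ax": 0, "ay": 0, "az": 0}
    - {"dx": 9, "dy": -36, "dz": 0, "ax": 0, "ay": 0, "az": 0}
    - {"dx": 9, "dy": -36, "dz": 0, "ax": 0, "ay": 0, "az": 0}
    - {"dx": 9, "dy": -36, "dz": 0, "ax": 0, "ay": 0, "az": 0}
    - {"dx": 9, "dy": -36, "dz": 0, "ax": 0, "ay": 0, "az": 0}
    - {"dx": 0, "dy": 0, "dz": 0, "ax": 0, "ay": 0, "az": 0}
    - {"dx": 0, "dy": 0, "dz": 0, "ax": 0, "ay": 0, "az": 0}

```text
t: 18.3
tool_pos: [0.5532, 0.1157, 0.0726]
ee_rot: [0.98, 0.199, -0.0, -0.0]
force: [0.2, 0.7, -5.6]
gripper_width: 0.0339
```

```bash
python3 - <<'E'
import st
from h import *
cv2.imwrite("pics/scene12.png",bot.camera("scene")[:,:,::-1])
s=cv2.imread("pics/scene12.png")[120:220,250:370]
cv2.imwrite("pics/a15.png",cv2.resize(s,None,fx=6,fy=6,interpolation=2))
E
```

```text
t 18.3 tcp [553.2 115.7  72.6] yaw 22.94 z [-9.e-04  2.e-04 -1.e+00] F [ 0.2  0.7 -5.6] w 33.9 j [0.12 0.13 1.72 0.   1.3  1.29]
```

View pics/a15.png

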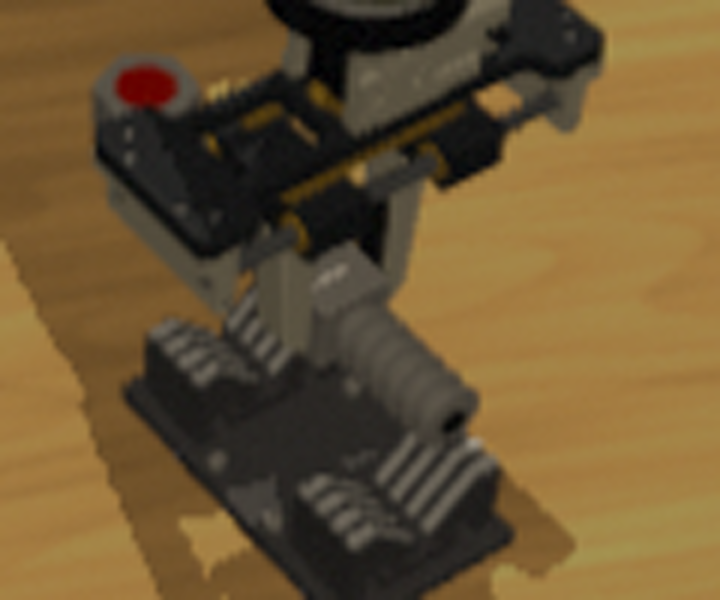

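The coarse stud hangs above its plate. End hole in the crop is (455,418), i.e. scene (325.8,189.6).

```bash
python3 - <<'E'
from h import *
a=np.radians(22.95);x=np.array([np.cos(a),np.sin(a),0]);y=np.array([-x[1],x[0],0])
e=onz("scene",(250+455.5/6-.5,120+417.5/6-.5),.107)
c=e-.075*x; S=np.array([.5535,.1155,.107]); print(e,c,"along",(c-S)@x*1e3,"lat",(c-S)@y*1e3)
E
```

```text
[0.6208231  0.14748314 0.107     ] [0.55175969 0.11823857 0.107     ] along -0.5347171102108772 lat 3.2003934311583686
```

Along error is -0.5 mm. Lateral is 3 mm by this picture, but the scene view is biased about +1 mm here against the top view, and the TCP reading says 0.3 mm. I'll lower to about 4 mm above the seat and look again.

jog_arm:
  plan:
    - {"dx": 0, "dy": 0, "dz": -10, "ax": 0, "ay": 0, "az": 0}
    - {"dx": 0, "dy": 0, "dz": -15, "ax": 0, "ay": 0, "az": 0}
    - {"dx": 0, "dy": 0, "dz": -15, "ax": 0, "ay": 0, "az": 0}
    - {"dx": 0, "dy": 0, "dz": -10, "ax": 0, "ay": 0, "az": 0}
    - {"dx": 0, "dy": 0, "dz": -4, "ax": 0, "ay": 0, "az": 0}
    - {"dx": 0, "dy": 0, "dz": -3, "ax": 0, "ay": 0, "az": 0}
    - {"dx": 0, "dy": 0, "dz": 0, "ax": 0, "ay": 0, "az": 0}

```text
t: 19.23
tool_pos: [0.5539, 0.1156, 0.0161]
ee_rot: [0.98, 0.199, 0.0, 0.0]
force: [0.3, 0.5, -4.8]
gripper_width: 0.0338
```

```bash
python3 - <<'E'
import st
from h import *
cv2.imwrite("pics/scene13.png",bot.camera("scene")[:,:,::-1])
s=cv2.imread("pics/scene13.png")[140:240,250:370]
cv2.imwrite("pics/a16.png",cv2.resize(s,None,fx=6,fy=6,interpolation=2))
E
```

```text
t 19.23 tcp [553.9 115.6  16.1] yaw 22.98 z [ 5.e-04  1.e-04 -1.e+00] F [ 0.3  0.5 -4.8] w 33.8 j [0.12 0.19 1.75 0.   1.2  1.28]
```

View pics/a16.png

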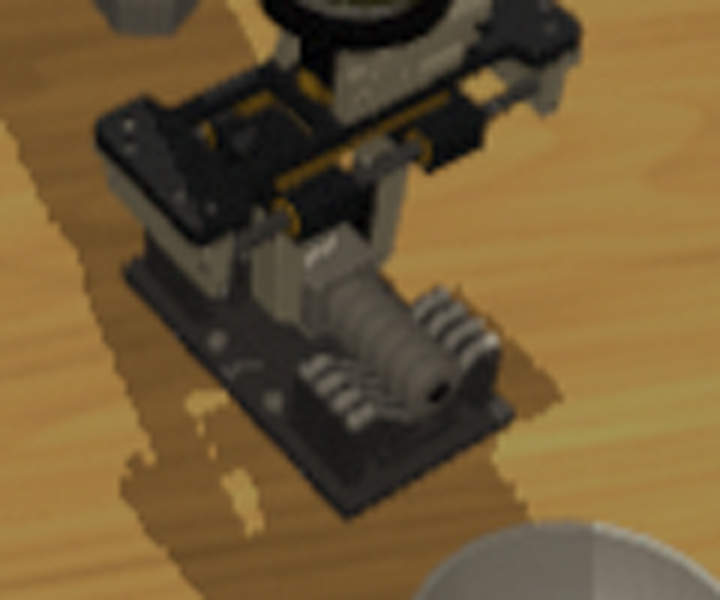

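The stud is entering both grooves with no contact force yet. I'll lower the rest slowly.

jog_arm:
  plan:
    - {"dx": 0, "dy": 0, "dz": -1, "ax": 0, "ay": 0, "az": 0}
    - {"dx": 0, "dy": 0, "dz": -1, "ax": 0, "ay": 0, "az": 0}
    - {"dx": 0, "dy": 0, "dz": -1, "ax": 0, "ay": 0, "az": 0}
    - {"dx": 0, "dy": 0, "dz": -1, "ax": 0, "ay": 0, "az": 0}
    - {"dx": 0, "dy": 0, "dz": 0, "ax": 0, "ay": 0, "az": 0}

```text
t: 19.9
tool_pos: [0.5537, 0.1156, 0.0118]
ee_rot: [0.98, 0.199, 0.0, 0.0]
force: [0.2, -1.0, -5.6]
gripper_width: 0.0336
```

```bash
python3 - <<'E'
import st
E
```

```text
t 19.9 tcp [553.7 115.6  11.8] yaw 22.98 z [ 0.e+00 -1.e-04 -1.e+00] F [ 0.2 -1.  -5.6] w 33.6 j [ 0.12  0.2   1.75 -0.    1.19  1.28]
```

jog_arm:
  plan:
    - {"dx": 0, "dy": 0, "dz": -0.8, "ax": 0, "ay": 0, "az": 0}
    - {"dx": 0, "dy": 0, "dz": 0, "ax": 0, "ay": 0, "az": 0}
    - {"dx": 0, "dy": 0, "dz": 0, "ax": 0, "ay": 0, "az": 0}

```text
t: 20.27
tool_pos: [0.5541, 0.1154, 0.0114]
ee_rot: [0.98, 0.199, 0.0, 0.0]
force: [0.9, -2.8, -1.5]
gripper_width: 0.0337
```

```bash
python3 - <<'E'
import st
E
```

```text
t 20.27 tcp [554.1 115.4  11.4] yaw 22.98 z [ 8.e-04 -3.e-04 -1.e+00] F [ 0.9 -2.8 -1.5] w 33.7 j [ 0.12  0.2   1.75 -0.    1.19  1.28]
```

Contact has begun (-5.6 to -1.5 N). A little more, then slacken and open.

jog_arm:
  plan:
    - {"dx": 0, "dy": 0, "dz": -0.7, "ax": 0, "ay": 0, "az": 0}
    - {"dx": 0, "dy": 0, "dz": 0, "ax": 0, "ay": 0, "az": 0}

```text
t: 20.52
tool_pos: [0.5544, 0.1153, 0.0111]
ee_rot: [0.98, 0.199, 0.001, 0.0]
force: [-1.2, -5.9, 3.9]
gripper_width: 0.0338
```

jog_arm:
  plan:
    - {"dx": 0, "dy": 0, "dz": 0, "ax": 0, "ay": 0, "az": 0}
    - {"dx": 0, "dy": 0, "dz": 0, "ax": 0, "ay": 0, "az": 0}
  newtons: 5

```text
t: 20.78
tool_pos: [0.5544, 0.1153, 0.0111]
ee_rot: [0.98, 0.199, 0.001, 0.0]
force: [-0.5, -5.0, 2.8]
gripper_width: 0.0342
```

jog_arm:
  plan:
    - {"dx": 0, "dy": 0, "dz": 0, "ax": 0, "ay": 0, "az": 0}
    - {"dx": 0, "dy": 0, "dz": 0, "ax": 0, "ay": 0, "az": 0}
    - {"dx": 0, "dy": 0, "dz": 0, "ax": 0, "ay": 0, "az": 0}
    - {"dx": 0, "dy": 0, "dz": 0, "ax": 0, "ay": 0, "az": 0}
  hand: -0.3

```text
t: 21.28
tool_pos: [0.5536, 0.1158, 0.0102]
ee_rot: [0.98, 0.199, -0.0, -0.0]
force: [0.4, 0.0, 0.4]
gripper_width: 0.0601
```

jog_arm:
  plan:
    - {"dx": 0, "dy": 0, "dz": 10, "ax": 0, "ay": 0, "az": 0}
    - {"dx": 0, "dy": 0, "dz": 25, "ax": 0, "ay": 0, "az": 0}
    - {"dx": 0, "dy": 0, "dz": 30, "ax": 0, "ay": 0, "az": 0}
    - {"dx": 0, "dy": 0, "dz": 30, "ax": 0, "ay": 0, "az": 0}
    - {"dx": -5, "dy": 50, "dz": 10, "ax": 0, "ay": 0, "az": 0}
    - {"dx": -10, "dy": 50, "dz": 10, "ax": 0, "ay": 0, "az": 0}
    - {"dx": -10, "dy": 50, "dz": 0, "ax": 0, "ay": 0, "az": 0}
    - {"dx": -10, "dy": 50, "dz": 0, "ax": 0, "ay": 0, "az": 0}
    - {"dx": 0, "dy": 0, "dz": 0, "ax": 0, "ay": 0, "az": 0}

```text
t: 22.4
tool_pos: [0.5176, 0.3191, 0.1262]
ee_rot: [0.98, 0.201, 0.0, -0.001]
force: [-0.9, 1.0, 0.3]
gripper_width: 0.0604
```

```bash
python3 - <<'E'
import st
from h import *
for n in("top","scene"): cv2.imwrite(f"pics/{n}14.png",bot.camera(n)[:,:,::-1])
t=cv2.imread("pics/top14.png")[136:216,162:242];s=cv2.imread("pics/scene14.png")[150:230,265:345]
cv2.imwrite("pics/a17.png",np.hstack([cv2.resize(t,(400,400),interpolation=2),cv2.resize(s,(400,400),interpolation=2)]))
E
```

```text
t 22.4 tcp [517.6 319.1 126.2] yaw 23.23 z [ 5.0e-04  1.3e-03 -1.0e+00] F [-0.9  1.   0.3] w 60.4 j [0.47 0.19 1.54 0.   1.41 1.63]
```

View pics/a17.png

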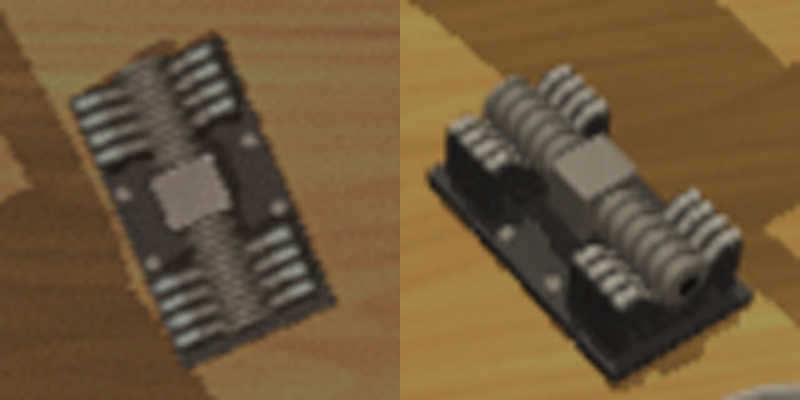

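View pics/scene14.png

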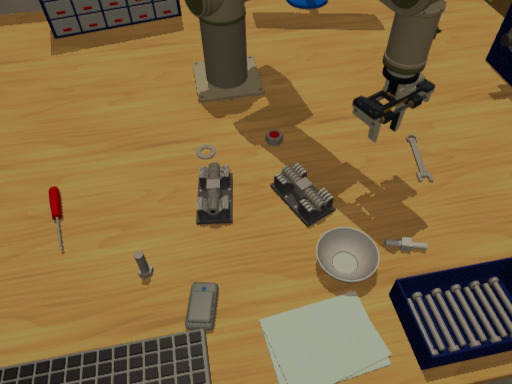

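Both studs lie in their matching plates, and the gripper is clear. Last numeric check of the coarse one, then I hand in.

```bash
python3 - <<'E'
from h import *
a=np.radians(22.95);x=np.array([np.cos(a),np.sin(a),0]);y=np.array([-x[1],x[0],0]);S=np.array([.5535,.1155,0])
f=lambda q:((q[0]+.5)/5-.5+162,(q[1]+.5)/5-.5+136)
c=np.mean([onz("top",f(q),.062) for q in[(150,180),(212,155),(231,203),(172,231)]],0)
g=lambda q:((q[0]-400+.5)/5-.5+265,(q[1]+.5)/5-.5+150)
d=np.mean([onz("scene",g(q),.062) for q in[(553,166),(605,137),(640,165),(588,203)]],0)
e=onz("scene",g((688,284)),.045)-.075*x
for k in(c,d,e): print("along",((k-S)@x*1e3).round(1),"lat",((k-S)@y*1e3).round(1))
T=np.array([onz("top",f(q),.045) for q in[(141,66),(240,320)]]);d=T[0]-T[1];print(np.linalg.norm(d),np.degrees(np.arctan2(d[1],d[0])))
E
```

```text
along 0.3 lat -0.5
along 3.6 lat -0.0
along 1.3 lat 0.4
0.14339177874754444 20.938939837884135
```

```bash
python3 - <<'E'
from h import *
import st
print(bot.finish_job())
E
```

```text
t 22.5 tcp [518.6 315.9 125.8] yaw 23.07 z [ 4.e-04 -2.e-04 -1.e+00] F [-0.1 -0.2 -0.6] w 60.2 j [ 0.46  0.19  1.55 -0.    1.41  1.63]
the job is handed in; nothing more can be done
None
```

Both studs are in their matching plates: the fine-threaded stud in the fine-notched plate, the coarse-threaded stud in the coarse-notched plate. Each was lowered to contact, then the grip was slackened and opened. The job was handed in at 22.5 s with the gripper clear.

- **First grasp failed:** my first grip on the fine stud slipped over the top of its collar and nudged the stud slightly. The pictures showed the real fingertips about 22 mm above the reported tool point. I corrected for that, and both later grips closed on the collar at about 34 mm.
- **Final position:** in the top view both collars are within about 0.5 mm of midway and the studs lie level in both grooves.
- **Checks that disagreed:** the scene view read 1.8 mm along the axis for the fine collar and 3.6 mm for the coarse one. I put this down to rough corner picking, since the stud-end measurements gave 0.1 and 1.3 mm. A rough axis-angle check on the coarse stud read 21° against the plate's 23°, and its measured length came out short (143 mm instead of 150 mm), so I did not rely on it.
- **Forces:** the highest force I read was about 25 N, during the failed grip.

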